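# Shut and bolt the sample bay

### The job

On the white sample station, use your fingertips to push the sliding cover of the bay that holds the small glass vial fully shut, then push the locking bolt as far as it goes towards that same side so that the cover is locked. The sample cup is still needed, so leave the cover of its bay open where it is, and do not lift or disturb the vial, the cup or the things lying about.

Things in the scene. Friction and masses are not known exactly. Their poses are not given: they have to be found in the camera images.
- station: White sample station fixed to the worktop, 210 (x) x 234 (y) x 75 mm. Origin: centre of its underside; z up, +x to its back (roughly away from the robot), +y to its left as seen from the robot. Its front half (x -105 to +2 mm) is a flat solid deck; the back half holds two open bays, left and right. One holds the vial, the other the cup; which is which changes.
- bay_left (a point): Centre of the floor of the left bay, 8 mm above the worktop. The bay is 90 (x) x 80 (y) mm, open at the top, walls to 75 mm above the worktop. Its dark steel sliding cover (plate 96 x 80 x 5 mm, top face 81 mm above the worktop) runs along the station's x in rails up to 83 mm high; when open it is parked forward over the deck.
- bay_right (a point): The same point of the right bay, 130 mm to the right of it (-y of the station).
- rib_left (a point): Middle of the front (-x) face of the finger rib of the left cover, 90 mm above the worktop. The rib is an upright bar along y at the cover's front edge: 60 mm long, 8 mm thick (from this point towards +x), from 81 to 100 mm above the worktop. Pushing this face towards the station's +x shuts the cover.
- rib_right (a point): The same point on the finger rib of the right cover.
- cover_left (a joint): Left cover: 0 m = fully shut against its stop, up to 0.085 m = fully open (cover displaced by this much towards the station's -x). Stays where left; about 2 N of friction.
- cover_right (a joint): Right cover, same meaning.
- bolt_knob (a point): Centre of the upright round steel knob of the locking bolt, 98 mm above the worktop: 12 mm diameter, top at 110 mm. It stands on a flat bar (16 x 42 x 5 mm, top at 81 mm) on the deck between the cover tracks, at station x = -12 mm, y = 0 in the middle. It slides along the station's y only; pushed to a side, the bar's end comes in front of that side's shut cover.
- bolt (a joint): Locking bolt: 0 m = in the middle (unlocked), +0.02 m = at its stop on the left (+y, locks the left cover), -0.02 m = at its stop on the right (locks the right cover). Stays where left; about 2 N of friction.
- vial: Small glass sample vial with a white screw cap, 22 mm diameter, 48 mm high, standing loose on the floor of one bay. Origin: centre of its underside; z up.
- cup: Sample cup with a snap lid, 55 mm diameter, 58 mm high, standing loose on the floor of the other bay. Origin: centre of its underside; z up.
- amber_bottle: Bystander: small amber dropper bottle, 34 mm diameter, 85 mm high, standing on the worktop to the right of the station. Origin: centre of its underside.
- watch: Bystander: round stopwatch, 49 x 64 x 14 mm, lying on the worktop to the right of the station. Origin: on its underside.
- tape: Bystander: roll of adhesive tape, 52 mm diameter, 19 mm high, lying flat on the worktop to the right of the station. Origin: centre of its underside.

How it is judged:
By the outcome, as a careful person would: the job done as asked, in the order asked, and still so for the second after the job is handed in, with the robot touching nothing.
It also fails if it takes over 38 s, if anything falls off the work surface, if the arm or the gripper's body presses on something with over 40 N, if the wrist force passes 120 N, or if a joint passes its speed limit or range.

### The arm

A 6-joint arm with a two-finger parallel gripper is mounted at the origin on a cart in front of the work surface, level with it; the furniture and walls round the work are solid. World frame = base frame: x ahead of the robot, y to its left, z up, the work surface at z = 0. Lengths are in m, angles in rad, forces in N, time in s.
With the tool pointing down it reaches from about 0.4 to 0.825 m from the base axis. Payload 7 kg.
Tool frame: the origin (TCP) lies midway between the tips of the shut fingers; the grasp point (between the pads) lies 19 mm behind it; z points along the fingers, y is the line along which they close (so a half turn about z gives the same grasp; the last joint's range is limited). The gripper opens to 88 mm and grips with 3 to 60 N. Pads are 19 mm wide; open, the fingers measure 130 mm over their backs; the gripper's body (78 mm by 193 mm) begins 47 mm behind the grasp point.
Start: joints at [1.496, 0.359, 0.012, 0, -1.224, -0.288], TCP at [0.24, 0.631, 0.227] pointing down, gripper open.
Joint ranges: [-3.07, 3.07], [-1.43, 2.12], [-1.02, 1.25], [-3.03, 1.67], [-3.05, -0], [-3.03, 3.03]. Speed limits (rad/s): [2.39, 2.39, 3.01, 3.14, 3.14, 3.14].

### API

Orientations are given as [roll, pitch, yaw] about the fixed x, y, z axes, in that order (R = Rz(yaw) Ry(pitch) Rx(roll)).
In Python, from station import arm, grab_frame, camera_params, spot_in gives the robot as it stands.
- The arm moves only by the shell command python3 -m jog 'ROWS' [FORCE]. ROWS is JSON, a list that holds one entry, the list of rows, each a list of 7 numbers: the shift along the tool's x, y, z in mm, then the turn, a rotation vector about the tool's x, y, z in rad, then the finger opening in mm, from 0 to 87.6. In form: [[[x, y, z, wx, wy, wz, fingers], ...]]. A call has 1 to 20 rows; each row is the pose to reach, as a shift and turn from the pose commanded when the call began, along the tool's axes at that moment; what a row does not reach only later rows make up. A row lasts 1/8 s, in which the tool goes at most 62.5 mm and 10.7 degrees, less where a joint would pass 70% of its speed; a pose out of reach is approached as far as the arm can. A call with a gripper value outside its range is refused whole. The fingers move at their own pace and stop on an object; FORCE is the grip in N (left out, the last holds). Time passes only in rows, so rows that repeat a pose let the fingers close. It gives the time, the measured TCP pose, the force, the opening and the grip force at its end, in the units of the state.
- arm.get_state(): the state, without advancing time (a new reading comes with each control period).
- grab_frame(name): name is "side" or "top"; returns (picture, depth): 420x560x3 uint8, blue, green, red; 420x560 float32, m along the optical axis (not along the pixel's ray), 0 where there is no reading.
- camera_params(name): a dict with "mtx" (3x3 intrinsics, pixels), "R" (3x3) and "t" (3): a world point X has camera coordinates R X + t. Camera axes: x right, y down, z forward; pixel columns grow to the right and rows downward; lengths in m; the calibration is good to about 2 mm. A picture is of the moment at which its call begins. camera_params takes no time and is no camera call.
- arm.job_done(): hands the job in; it is judged then, once.
Trained networks look in the newest picture that a camera, given by its name, has taken for a name from the list of things; names that differ only in an ending like _2 or _b are one class to them, and where a whole thing is asked for, a point or a joint stands for the part that bears it (a point fixed in the world has none). Each returns a list of dicts, best first, with "confidence" (0 to 1); they miss things now and then, are a little off and sometimes report something else, mostly with a low value. They report only what shows in the picture. A call takes as long as a camera call.
- spot_in(query, camera): "uv" ([column, row] in pixels, amid what is visible of it).
The state is a dict: "t": time; "q": joint angles; "qd": joint speeds; "joint_efforts": joint torques, N m; "eef_pos": TCP position; "ee_rot": TCP orientation; "force": force on the tool from outside, world axes, zero at the start; "moment": the same for the moment, N m; "width": finger opening in m; "gripper_force": force on a finger pad.
Only numpy, scipy, OpenCV 4.12 (cv2) and the standard library are available. Lean on these libraries where they do the work, as an engineer would, in place of code of your own. Each camera call takes 0.05 s, during which the arm holds its last target. There are 200 camera calls.

## Working session

There is one attempt and no reset: what is moved stays moved. The work goes in short steps, Python scripts to look and compute and a shell command to move; the robot and the scene stay as the last step left them, time stands still between calls to the robot, and variables do not carry over. Pictures are saved under pics/ and viewed, at most 10 in all, crops included, and the job is handed in when it is done.

```bash
mkdir -p pics; cat > h.py <<'E'
import numpy as np, cv2
from station import arm, grab_frame, camera_params, spot_in
def unproj(cam, uv, depth, r=1):
    p=camera_params(cam); u,v=int(round(uv[0])),int(round(uv[1]))
    w=depth[max(v-r,0):v+r+1,max(u-r,0):u+r+1]; w=w[w>0]
    if not len(w): return None
    z=np.median(w); c=np.linalg.inv(p["mtx"])@[uv[0],uv[1],1]*z
    return p["R"].T@(c-p["t"])
def cloud(cam, depth):
    p=camera_params(cam); v,u=np.mgrid[:depth.shape[0],:depth.shape[1]]
    c=np.stack([u,v,np.ones_like(u)],-1).reshape(-1,3)@np.linalg.inv(p["mtx"]).T*depth.reshape(-1,1)
    return ((c-p["t"])@p["R"]).reshape(*depth.shape,3)
E
python3 - <<'E'
from h import *
for c in("top","side"):
    im,d=grab_frame(c); cv2.imwrite(f"pics/{c}0.png",im); np.save(f"{c}0.npy",d)
    for n in ["station","vial","cup","rib_left","rib_right","bolt_knob","amber_bottle","watch","tape"]:
        for r in spot_in(n,c)[:2]:
            print(c,n,np.round(r["uv"]),round(r["confidence"],2),np.round(unproj(c,r["uv"],d),3) if unproj(c,r["uv"],d) is not None else None)
s=arm.get_state();print(s["t"],s["eef_pos"],s["ee_rot"],s["width"])
E
```

```text
top station [190. 204.] 0.79 [0.537 0.195 0.081]
top vial [373. 256.] 0.19 [ 0.407 -0.184  0.011]
top cup [154. 180.] 0.74 [0.6   0.272 0.062]
top rib_left [154. 210.] 0.96 [0.53  0.271 0.079]
top rib_right [187. 206.] 0.74 [0.532 0.201 0.088]
top rib_right [220. 210.] 0.64 [0.519 0.135 0.08 ]
top bolt_knob [187. 207.] 0.57 [0.529 0.202 0.085]
top bolt_knob [219. 208.] 0.2 [0.522 0.136 0.081]
top amber_bottle [322. 260.] 0.78 [ 0.399 -0.065  0.073]
top watch [374. 257.] 0.81 [ 0.404 -0.185  0.011]
top tape [368. 208.] 0.95 [ 0.514 -0.186  0.012]
top tape [375. 254.] 0.74 [ 0.41  -0.188  0.011]
side station [250. 210.] 0.91 [0.493 0.113 0.081]
side vial [252. 276.] 0.39 [ 0.39  -0.077  0.042]
side cup [245. 208.] 0.65 [0.49  0.129 0.082]
side rib_left [231. 189.] 0.65 [0.514 0.257 0.082]
side rib_right [249. 206.] 0.9 [0.503 0.134 0.082]
side bolt_knob [247. 193.] 0.39 [0.534 0.199 0.086]
side amber_bottle [254. 275.] 0.66 [ 0.394 -0.081  0.044]
side amber_bottle [250. 207.] 0.59 [0.502 0.13  0.081]
side watch [289. 323.] 0.87 [ 0.395 -0.202  0.013]
side watch [248. 209.] 0.35 [0.494 0.121 0.081]
side tape [323. 297.] 0.98 [ 0.485 -0.182  0.02 ]
side tape [290. 324.] 0.3 [ 0.394 -0.206  0.016]
1.0 [0.239556   0.63103613 0.22656698] [-3.14158803e+00  2.28194998e-05 -3.62831185e-01] 0.08769218868717027
```

```bash
python3 - <<'E'
from h import *
a=cv2.imread("pics/top0.png")[110:310,90:290]; b=cv2.imread("pics/side0.png")[110:310,150:350]
cv2.imwrite("pics/c0.png",np.hstack([cv2.resize(x,(400,400),interpolation=cv2.INTER_CUBIC) for x in(a,b)]))
d=np.load("top0.npy"); P=cloud("top",d)
# deck/cover/rail surfaces: fit rotated rect to the station (z 65..90)
m=((P[...,2]>.03)&(P[...,2]<.105)&(d>0)&(P[...,1]>.03)&(P[...,0]>.35)&(P[...,0]<.75)).astype(np.uint8)
pts=P[m>0][:,:2].astype(np.float32); print(len(pts),cv2.minAreaRect(pts*1000))
m=(P[...,2]>.088)&(P[...,2]<.13)&(d>0)&(P[...,1]>.03)&(P[...,1]<.4)&(P[...,0]>.35)&(P[...,0]<.75)
n,l=cv2.connectedComponents(m.astype(np.uint8))
for i in range(1,n):
    q=P[l==i]; print(len(q),q.mean(0).round(3),q.min(0).round(3),q.max(0).round(3), cv2.minAreaRect((q[:,:2]*1000).astype(np.float32)))
E
```

```text
12828 ((499.0898742675781, 317.9855041503906), (469.7731018066406, 422.6044616699219), 72.6175537109375)
1 [0.746 0.399 0.128] [0.746 0.399 0.128] [0.746 0.399 0.128] ((746.46923828125, 399.09075927734375), (0.0, 0.0), 0.0)
269 [0.703 0.397 0.109] [0.665 0.377 0.088] [0.745 0.4   0.13 ] ((705.1547241210938, 388.32891845703125), (80.54637908935547, 22.733722686767578), 0.31166091561317444)
1055 [0.506 0.398 0.109] [0.362 0.396 0.088] [0.666 0.4   0.13 ] ((514.189697265625, 397.990478515625), (303.6148376464844, 4.113793849945068), 0.11236107349395752)
39 [0.534 0.203 0.104] [0.529 0.199 0.088] [0.54  0.21  0.112] ((534.4042358398438, 204.22328186035156), (11.149885177612305, 10.192038536071777), 84.2670669555664)
139 [0.485 0.273 0.097] [0.481 0.243 0.089] [0.492 0.304 0.103] ((486.2659606933594, 273.6839294433594), (60.84785842895508, 10.050495147705078), 88.86729431152344)
138 [0.473 0.139 0.098] [0.47  0.109 0.088] [0.478 0.167 0.104] ((474.1353759765625, 138.09014892578125), (58.82194519042969, 8.244255065917969), 89.73363494873047)
```

View pics/c0.png

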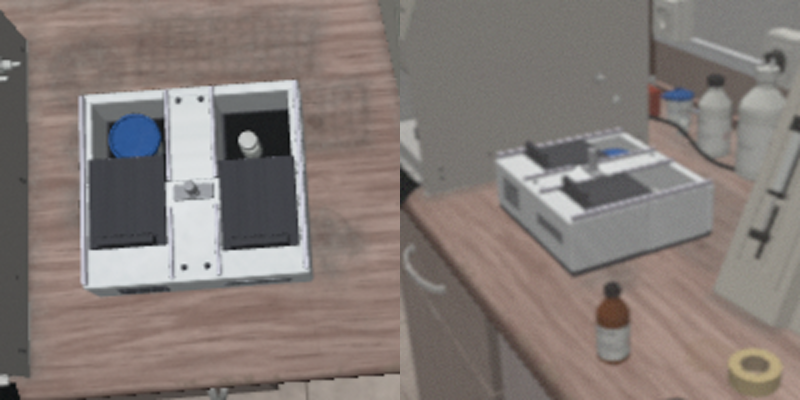

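The crop shows the cup's blue lid in the left bay (crop px 135,135) and the vial's white cap in the right bay (250,143), both covers parked forward and the bolt knob in the middle (190,188). So I shut the right cover. I still need the station's yaw and the obstacles around it.

```bash
python3 - <<'E'
from h import *
a=cv2.imread("pics/top0.png"); b=cv2.imread("pics/side0.png")
cv2.imwrite("pics/full.png",cv2.resize(np.vstack([a,b]),(448,672))[:600]) if 0 else cv2.imwrite("pics/full.png",cv2.resize(np.hstack([a,b]),(800,300),interpolation=cv2.INTER_AREA))
for c in("top","side"):
    d=np.load(c+"0.npy"); P=cloud(c,d)
    p=camera_params(c); print(c,"cam at",(-p["R"].T@p["t"]).round(2))
    ok=(d>0)&(P[...,0]>-.3)&(P[...,0]<1.1)&(abs(P[...,1])<1)
    H=np.full((14,20),np.nan)
    q=P[ok]
    for i in range(14):
        for j in range(20):
            s=q[(q[:,0]//.1==i-3)&((q[:,1])//.1==j-10)]
            if len(s)>3: H[i,j]=s[:,2].max()
    print("rows x -.3.., cols y -1.."); print("\n".join(" ".join("%4d"%(v*100) if v==v else "   ." for v in r) for r in H))
# yaw: top plate plane of station z .07-.09, white
d=np.load("top0.npy");P=cloud("top",d)
m=((abs(P[...,2]-.078)<.012)&(P[...,0]>.4)&(P[...,0]<.68)&(P[...,1]>.05)&(P[...,1]<.37)).astype(np.uint8)
n,l,st,_=cv2.connectedComponentsWithStats(m); k=1+st[1:,4].argmax(); q=(P[l==k][:,:2]*1000).astype(np.float32)
print(cv2.minAreaRect(q),st[k])
E
```

```text
top cam at [0.28 0.04 1.14]
rows x -.3.., cols y -1..
   .    .    .    .    .    .    .    .    .    .    .    .    .    .    .    .    .    .    .    .
 -80  -79  -79    .    .    .    .    .    .    .    .    .    .    .    .    .    .    .    .    .
 -79  -79  -79  -79  -79  -79  -79    .    .    .    .    .  -79  -79  -80  -80    .    .    .    .
 -79  -79  -79  -78  -79  -79  -79  -79    0    3    1    0  -79  -79  -79  -75  -79  -79  -79  -79
 -79  -78  -79  -79  -79  -79  -79  -79    0    1    1    0  -79  -79  -79  -79  -79  -79  -79  -79
 -79  -43  -39  -39  -39  -79  -79  -79  -79  -79  -79  -79  -79  -79   -2   -2   -2    .    .    .
   .    .  -37  -37    0    0    1    1    1    8    0    0    0   31   32   23    4    .    .    .
   .    .    .    2    2    1    5    5    2    8    8   10   10   33   33    .    .    .    .    .
   .    .    .    3   11   10    5    3    8   11    8   10   11   33   33    .    .    .    .    .
   .    .    .    .   17   12    0   22   28   27    8    8    8   33   33    .    .    .    .    .
   .    .    .    .   17   12    0   24   31  
[... 1240 characters left out ...]
0    5    4    9   14    8   11   11   33   33   33   33    .    .    .
   .    .    .    .   11   11    0   23   29   27    8    8    8   33   33   33   33    .    .    .
   .    .    .    .    .    8    5   24   31    .  -80    0   10   33   33   33   33    .    .    .
   .    .    .    .    .    0    0   21    .    .    .   13   20   19    5   20   20    .    .    .
   .    .    .    .    .    1   32   53   53   53   54   54   55   55   56   56   57   57    .    .
   .    .    .    .    .    .    .    .    .    .    .    .    .    .    .    .    .    .    .    .
((547.1986694335938, 205.4203643798828), (233.97015380859375, 211.17904663085938), 89.73641967773438) [ 129  150  116  105 8471]
```

View pics/full.png

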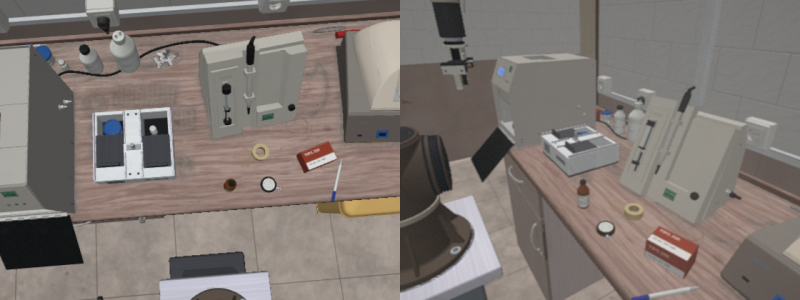

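The big instrument stands left of the station (y > 0.36, up to 0.33 m high), and the station is nearly square to the world with its centre at about (0.547, 0.205). I'll raise the tool first, then cross over.

```bash
python3 -m jog '[[[0,0,-50,0,0,0,0],[0,0,-100,0,0,0,0],[0,0,-150,0,0,0,0],[0,0,-200,0,0,0,0],[0,0,-200,0,0,0,0],[0,0,-200,0,0,0,0]]]' 30
```

```text
t: 1.75
eef_pos: [0.2394, 0.6309, 0.4262]
ee_rot: [3.141, 0.0, -0.363]
force: [0.9, 0.9, -0.6]
width: 0.033
gripper_force: 0.0
```

```bash
python3 -m jog '[[[35,39,-200,0,0,-0.04,0]]]' >/dev/null 2>&1 && false; python3 -c "
from h import *;s=arm.get_state();print(s['t'],s['eef_pos'],s['ee_rot'],s['width'],s['q'])"
```

```text
1.875 [0.24384971 0.6154373  0.47970525] [ 3.12710995e+00 -8.56653059e-04 -3.20722993e-01] 0.023234436369274743 [ 1.4859769   0.31037495  0.49815097 -0.00260496 -1.7728535  -0.23641433]
```

I sent one unneeded extra raise row there. It was harmless, since the tool only went a bit higher. Now I cross over to the right cover.

```bash
python3 -m jog '[[[30,36,0,0,0,-0.03,0],[60,72,0,0,0,-0.06,0],[90,108,0,0,0,-0.09,0],[120,144,0,0,0,-0.12,0],[150,180,0,0,0,-0.15,0],[180,216,0,0,0,-0.18,0],[210,252,0,0,0,-0.21,0],[240,288,0,0,0,-0.24,0],[270,324,0,0,0,-0.27,0],[300,360,0,0,0,-0.3,0],[326,394,0,0,0,-0.323,0],[326,394,0,0,0,-0.323,0],[326,394,0,0,0,-0.323,0],[326,394,0,0,0,-0.323,0]]]' 30
```

```text
t: 3.62
eef_pos: [0.4292, 0.1399, 0.4864]
ee_rot: [3.141, 0.001, 0.001]
force: [0.2, -0.1, 0.9]
width: 0.0007
gripper_force: 0.0
```

```bash
python3 -m jog '[[[0,2,60,0,0,0,0],[0,2,120,0,0,0,0],[0,2,180,0,0,0,0],[0,2,240,0,0,0,0],[0,2,300,0,0,0,0],[0,2,340,0,0,0,0],[0,2,370,0,0,0,0],[0,2,385,0,0,0,0],[0,2,395,0,0,0,0],[0,2,395,0,0,0,0],[0,2,395,0,0,0,0]]]'
python3 - <<'E'
from h import *
a,d=grab_frame("top"); b,e=grab_frame("side")
cv2.imwrite("pics/c1.png",np.hstack([cv2.resize(x,(400,400),interpolation=cv2.INTER_CUBIC) for x in(a[110:310,90:290],b[110:310,150:350])]))
E
```

```text
t: 5.0
eef_pos: [0.4298, 0.1377, 0.0926]
ee_rot: [-3.141, -0.001, 0.001]
force: [0.4, -0.1, -0.6]
width: 0.0007
gripper_force: 0.0
```

View pics/c1.png

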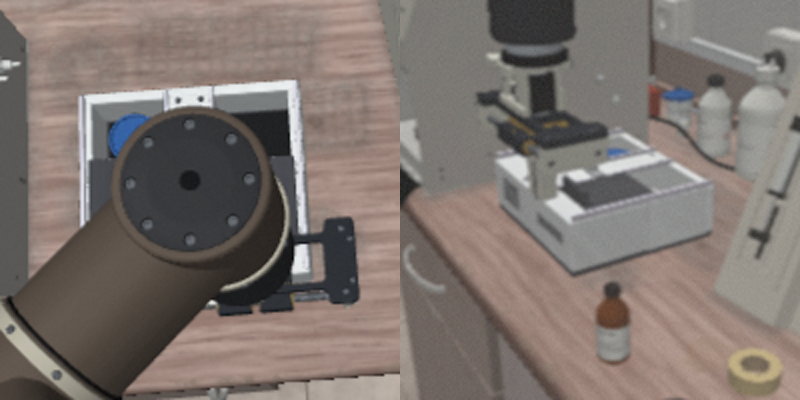

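The side view shows the shut fingertips just in front of the right cover's rib (crop px 555,190), with the rest clear. Now I push.

```bash
python3 -m jog '[[[10,0,3,0,0,0,0],[20,0,3,0,0,0,0],[25,0,3,0,0,0,0],[30,0,3,0,0,0,0],[35,0,3,0,0,0,0],[40,0,3,0,0,0,0],[45,0,3,0,0,0,0],[50,0,3,0,0,0,0],[50,0,3,0,0,0,0]]]'
```

```text
t: 6.22
eef_pos: [0.48, 0.1373, 0.089]
ee_rot: [-3.141, -0.0, 0.0]
force: [-0.4, -0.3, -0.5]
width: 0.0004
gripper_force: 0.2
```

```bash
python3 -m jog '[[[5,0,0,0,0,0,0],[10,0,0,0,0,0,0],[15,0,0,0,0,0,0],[20,0,0,0,0,0,0],[25,0,0,0,0,0,0],[30,0,0,0,0,0,0]]]'; python3 -m jog '[[[4,0,0,0,0,0,0],[8,0,0,0,0,0,0],[12,0,0,0,0,0,0]]]'
```

```text
t: 6.98
eef_pos: [0.5098, 0.1371, 0.089]
ee_rot: [3.141, 0.0, 0.0]
force: [-1.4, -0.3, 0.0]
width: 0.0001
gripper_force: 1.1
t: 7.35
eef_pos: [0.5217, 0.1371, 0.089]
ee_rot: [3.141, 0.0, 0.0]
force: [-1.8, -1.3, 0.8]
width: 0.0003
gripper_force: 1.1
```

```bash
for i in 1 2 3; do python3 -m jog '[[[2,0,0,0,0,0,0],[4,0,0,0,0,0,0]]]' | grep -E "eef|force"; done
```

```text
eef_pos: [0.5255, 0.1372, 0.089]
force: [-2.3, -1.3, 1.1]
gripper_force: 1.0
eef_pos: [0.5295, 0.1372, 0.089]
force: [-1.9, -1.1, 0.6]
gripper_force: 1.0
eef_pos: [0.5335, 0.1372, 0.089]
force: [-2.2, -1.3, -0.2]
gripper_force: 1.0
```

```bash
for i in 1 2 3; do python3 -m jog '[[[1.5,0,0,0,0,0,0],[3,0,0,0,0,0,0]]]' | grep -E "eef|^force"; done
```

```text
eef_pos: [0.5356, 0.1371, 0.0889]
force: [-10.5, 2.2, 6.8]
eef_pos: [0.5358, 0.137, 0.0888]
force: [-23.4, 6.4, 17.7]
eef_pos: [0.536, 0.1369, 0.0887]
force: [-37.4, 10.7, 27.5]
```

The force rises at the stop (TCP x 0.5355), so the cover is shut. I back off, rise, turn a quarter, and check.

```bash
python3 -m jog '[[[-20,0,0,0,0,0,0],[-42,0,0,0,0,0,0],[-42,0,-55,0,0,0,0],[-42,0,-111,0,0,0,0],[-42,-10,-111,0,0,0.17,0],[-42,-20,-111,0,0,0.34,0],[-42,-30,-111,0,0,0.51,0],[-42,-40,-111,0,0,0.68,0],[-42,-45,-111,0,0,0.85,0],[-42,-45,-111,0,0,1.02,0],[-42,-45,-111,0,0,1.19,0],[-42,-45,-111,0,0,1.36,0],[-42,-45,-111,0,0,1.53,0],[-42,-45,-111,0,0,1.571,0],[-42,-45,-111,0,0,1.571,0]]]'
python3 - <<'E'
from h import *
for c in("top","side"):
    im,d=grab_frame(c); 
    for n in("bolt_knob","rib_right","rib_left","vial"):
        for r in spot_in(n,c)[:2]: print(c,n,np.round(r["uv"]),round(r["confidence"],2),unproj(c,r["uv"],d))
b=im[110:310,150:350]; cv2.imwrite("pics/c2.png",cv2.resize(b,(600,600),interpolation=cv2.INTER_CUBIC))
E
```

```text
t: 10.72
eef_pos: [0.5011, 0.1828, 0.2004]
ee_rot: [-3.14, 0.001, -1.57]
force: [0.2, 0.1, -0.5]
width: 0.0004
gripper_force: 0.0
top rib_right [218. 171.] 0.64 [0.60315532 0.13288293 0.07988706]
top rib_right [214. 211.] 0.24 [0.51869999 0.14721774 0.07346307]
top rib_left [147. 216.] 0.95 [0.51755519 0.28575916 0.07837925]
top vial [146. 216.] 0.43 [0.51852931 0.28795546 0.07860753]
side bolt_knob [246. 191.] 0.58 [0.53000891 0.2010995  0.09165722]
side rib_right [274. 196.] 0.93 [0.59015642 0.15486791 0.08192336]
side rib_left [229. 188.] 0.65 [0.51355292 0.26713876 0.08151686]
```

View pics/c2.png

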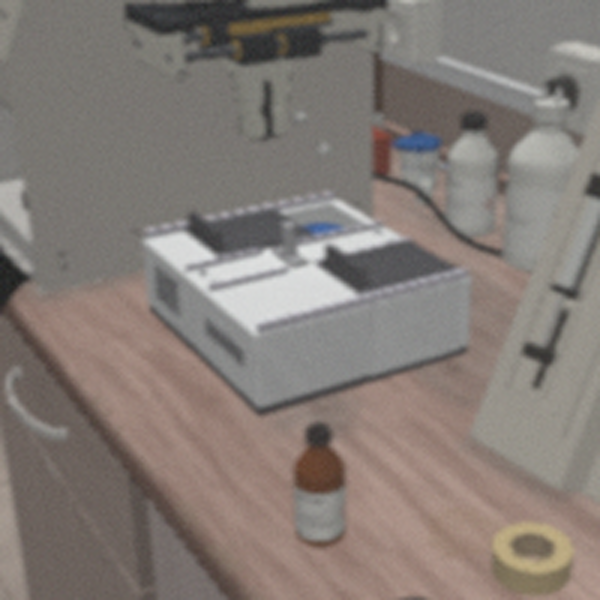

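The right cover is shut up to the back of its bay, and the left one is unmoved with the cup's blue lid visible. The knob is at px (290,240), still in the middle. Next I go down on its left side.

```bash
python3 -m jog '[[[-25,-16,0,0,0,0,0],[-53,-33,0,0,0,0,0],[-53,-33,0,0,0,0,0],[-53,-33,40,0,0,0,0],[-53,-33,75,0,0,0,0],[-53,-33,95,0,0,0,0],[-53,-33,106,0,0,0,0],[-53,-33,106,0,0,0,0],[-53,-33,106,0,0,0,0]]]'; python3 -m jog '[[[4,0,0,0,0,0,0],[8,0,0,0,0,0,0],[11,0,0,0,0,0,0],[14,0,0,0,0,0,0],[14,0,0,0,0,0,0]]]'
```

```text
t: 12.35
eef_pos: [0.5339, 0.2355, 0.0951]
ee_rot: [-3.14, 0.001, -1.571]
force: [-0.1, 0.6, 0.0]
width: 0.0003
gripper_force: 0.0
t: 12.98
eef_pos: [0.5334, 0.2209, 0.094]
ee_rot: [3.142, -0.0, -1.571]
force: [0.2, -0.6, -0.5]
width: 0.0002
gripper_force: 0.0
```

```bash
for i in 1 2 3 4 5; do python3 -m jog '[[[2,0,0,0,0,0,0],[4,0,0,0,0,0,0]]]' | grep -E "eef|^force"; done
```

```text
eef_pos: [0.5336, 0.2176, 0.0941]
force: [-0.3, 2.5, 0.6]
eef_pos: [0.5335, 0.2133, 0.0941]
force: [-0.1, 2.0, 0.4]
eef_pos: [0.5335, 0.2091, 0.0941]
force: [0.6, 2.2, 0.1]
eef_pos: [0.5335, 0.2051, 0.094]
force: [-0.0, 2.3, -0.5]
eef_pos: [0.5335, 0.2012, 0.0941]
force: [-1.6, 4.3, -0.8]
```

```bash
for i in 1 2 3; do python3 -m jog '[[[1,0,0,0,0,0,0],[2,0,0,0,0,0,0]]]' | grep -E "eef|^force"; done
```

```text
eef_pos: [0.5336, 0.2009, 0.0941]
force: [-3.5, 11.1, -0.7]
eef_pos: [0.5337, 0.2007, 0.0942]
force: [-6.0, 19.2, -1.8]
eef_pos: [0.5338, 0.2004, 0.0943]
force: [-8.6, 25.9, -1.7]
```

Stop reached. I back off, rise and verify.

```bash
python3 -m jog '[[[-12,0,0,0,0,0,0],[-25,0,0,0,0,0,0],[-25,0,-40,0,0,0,0],[-25,0,-100,0,0,0,0],[-25,0,-160,0,0,0,0],[-25,0,-220,0,0,0,0],[-25,60,-260,0,0,0,0],[-25,120,-260,0,0,0,0],[-25,130,-260,0,0,0,0],[-25,130,-260,0,0,0,0]]]'
python3 - <<'E'
from h import *
a,d=grab_frame("top"); b,e=grab_frame("side")
for c,dd in(("top",d),("side",e)):
    P=cloud(c,dd)
    m=(P[...,2]>.088)&(P[...,2]<.113)&(dd>0)&(P[...,1]>.08)&(P[...,1]<.33)&(P[...,0]>.42)&(P[...,0]<.6)
    n,l=cv2.connectedComponents(m.astype(np.uint8))
    for i in range(1,n):
        q=P[l==i]; 
        if len(q)>8: print(c,len(q),q.mean(0).round(3),q.min(0).round(3),q.max(0).round(3))
cv2.imwrite("pics/c3.png",np.hstack([cv2.resize(x,(400,400),interpolation=cv2.INTER_CUBIC) for x in(a[110:310,90:290],b[110:310,150:350])]))
E
```

```text
t: 16.23
eef_pos: [0.4028, 0.22, 0.3546]
ee_rot: [-3.141, 0.001, -1.569]
force: [0.8, 1.2, -0.5]
width: 0.0009
gripper_force: 0.0
top 140 [0.552 0.137 0.097] [0.548 0.108 0.088] [0.558 0.166 0.103]
top 39 [0.533 0.185 0.104] [0.529 0.179 0.088] [0.541 0.19  0.112]
side 68 [0.481 0.269 0.096] [0.478 0.243 0.088] [0.486 0.305 0.102]
side 44 [0.531 0.184 0.1  ] [0.526 0.179 0.088] [0.538 0.19  0.111]
side 82 [0.548 0.134 0.096] [0.544 0.107 0.088] [0.553 0.166 0.101]
```

View pics/c3.png

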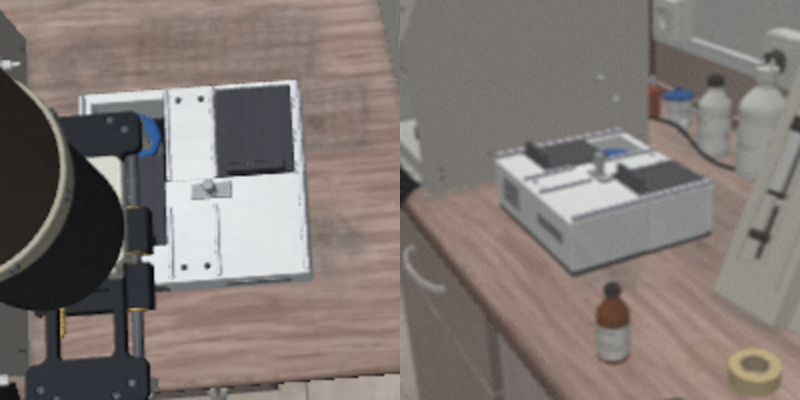

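The picture shows the right cover fully back over the vial's bay and the bolt's bar shifted right in front of it (crop px 210,188). The left cover is still open. The knob moved about 19 mm and ended against a hard stop.

```bash
python3 -c "
from station import arm;print(arm.job_done())"
```

```text
the job is handed in; nothing more can be done
None
```

The right cover, over the vial, is shut and the bolt is pushed right to its stop to lock it; the cup's cover stayed open, nothing else was touched, and the job was handed in at about 16 s.

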